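Seat a drill template on its locating pin

TASK

Lift the aluminium drill template by its handle onto the drill jig, with its long edge against the steel fence and its underside resting on the brass pin, then slide it along the fence until its hole drops over the pin and the plate lies flat on the base; let go of it there. The pin is clamped somewhere in the slot and is not measured, so feel for it gently: never press on the jig with more than 30 N. Leave the other things where they are.

Things in the scene. Friction and masses are not known exactly. Their poses are not given: they have to be found in the camera images.
- template_handle (a point): Grip point of the loose drill template (0.3 kg): a pale aluminium plate, 80 (x) x 140 (y) x 8 (z) mm, lying flat, with a black handle block on its middle, 50 (x) x 16 (y) x 38 (z) mm, gripped across the 16 mm. The point is on the handle's axis, 30 mm above the plate's underside (handle's top: 46 mm). Axes are the plate's: y along its length, z up. Its small brass bushes are no open holes.
- template_hole (a point): Centre, at the plate's underside, of the template's only open hole: a through hole of 14 mm diameter on the plate's long middle line, 40 mm from the handle towards the plate's +y end. Axes as for template_handle.
- jig: Drill jig fixed to the bench: grey base, 120 (x) x 220 (y) x 20 (z) mm. Origin at the centre of its underside, on the bench; y along its length, z up; base's top 20 mm above the origin. A steel fence stands along its +x side. Seated, the template has its axes parallel to the jig's (+y end to +y end), its +x long edge at the fence, and its underside on the base's top.
- fence_face (a point): Middle of the guiding face of the steel fence, 34 mm above the bench; the face looks to the jig's -x, stands upright and runs along the jig's y for 220 mm, from 20 to 48 mm above the bench (screw heads on top to 53 mm). Axes as the jig's.
- slot_middle (a point): Middle of the 16 mm wide slot, level with the base's top. A fixed upright brass pin is clamped in the slot, somewhere within 20 mm of this point along the jig's y. Pin: 12 mm diameter, tip tapering to 8 mm over the last 2.5 mm, tip 10 mm above the base's top; its axis is 40.3 mm from the fence face, so the hole is in line with it when the template's long edge touches the fence. Axes as the jig's.
- bearing: Bystander: loose steel ball bearing lying on the bench, 47 mm across, 14 mm high; origin at the centre of its underside.
- oil_bottle: Bystander: loose small oil bottle with a black cap, standing, 58 mm across, 180 mm high; origin at the centre of its underside.
- grease_tin: Bystander: loose white tin with a green lid, 66 mm across, 32 mm high; origin at the centre of its underside.

How it is judged:
On the way:
1. the template is on the jig, touching it and still raised on the pin (underside 7 to 13 mm above the base) (contact force between jig and template above 0.5 N and z of template_handle in the frame of jig between 0.057 and 0.063 m and y of template_handle in the frame of jig between -0.04 and 0.04 m and x of template_handle in the frame of jig between -0.01 and 0.01 m), for 0.2 s.
At the end, for the whole second after the job is handed in: The template lies flat on the jig's base with the pin in its hole: underside within 1.5 mm of the base's top, tilt under 0.03 rad, its long edge along the fence (0.04 rad, 2.5 mm), its +y end towards the jig's +y end; released and at rest (x of template_handle in the frame of jig between -0.0025 and 0.0025 m and y of template_handle in the frame of jig between -0.023 and 0.023 m and z of template_handle in the frame of jig between 0.048 and 0.0515 m and y of template_hole in the frame of jig between 0.015 and 0.065 m and angle between template_handle's own z axis and vertical below 0.03 rad and angle between the y axis of template_handle and the y axis of jig, either way round below 0.04 rad and contact force between the fingers and template below 0.1 N and linear speed of template below 0.01 m/s); the robot touches nothing.
It fails at once if the template or the robot presses on the jig with more than 30 N (contact force between jig and template above 30 N or contact force between jig and the arm above 30 N or contact force between jig and the fingers above 30 N).
It fails at once if the steel ball bearing is moved by more than 30 mm (distance of bearing from where it was at the start of the episode above 0.03 m).
It fails at once if the oil bottle is moved by more than 30 mm (distance of oil_bottle from where it was at the start of the episode above 0.03 m).
It fails at once if the grease tin is moved by more than 30 mm (distance of grease_tin from where it was at the start of the episode above 0.03 m).
It also fails if it takes over 64 s, if anything falls off the work surface, if the arm or the gripper's body presses on something with over 40 N, if the wrist force passes 120 N, or if a joint passes its speed limit or range.

ROBOT

A 7-joint arm with a two-finger parallel gripper is mounted at the origin on a cart in front of the work surface, level with it; the furniture and walls round the work are solid. World frame = base frame: x ahead of the robot, y to its left, z up, the work surface at z = 0. Lengths are in m, angles in rad, forces in N, time in s.
With the tool pointing down it reaches from about 0.35 to 0.9 m from the base axis. Payload 19.9 kg.
Tool frame: the origin (TCP) lies on the front face of the gripper's body, between the roots of the fingers; the fingertips stand 73 mm ahead of it and the grasp point (between the pads) lies r.grip_point_offset ahead of it (r.grip_point_offset is the distance from the TCP to the grasp point, in m); x points along the fingers, y is the direction in which the jaws open and shut, and the axes are right-handed (so a half turn about x gives the same grasp; the last joint's range is limited). The gripper opens to 85 mm and grips with 20 to 120 N. Pads are 22 mm wide; open, the fingers measure 114 mm over their backs; the gripper's body (76 mm by 85 mm) begins 54 mm behind the grasp point. The pads swing forward as they close: fully open they stand 13 mm farther back than shut.
Start: joints at [-1.302, 0.417, -0.01, 1.614, 0.005, 1.111, -0.053], TCP at [0.191, 0.595, 0.304] pointing down, gripper open.
Joint ranges: [-2.81, 2.81], [-0.39, 2.02], [-1.27, 1.25], [0.06, 2.57], [-1.19, 4.33], [0.19, 2], [-2.82, 2.82]. Speed limits (rad/s): [1.89, 1.89, 2.39, 2.39, 3.01, 3.01, 3.01].

INTERFACE

Orientations are given as a unit quaternion [w, x, y, z].
In Python, from station import get_obs, viewer, hand_in, r gives the robot as it stands.
- The arm moves only by the tool send_rows, never from a script. Its argument "targets" is a list of rows, each a list of 3 entries, a list of its own where there are three numbers: the shift along the tool's x, y, z in mm, then the turn, a rotation vector about the tool's x, y, z in degrees, then the finger opening in mm, from 0 to 85.4. In form: [[[dx, dy, dz], [rx, ry, rz], fingers], ...]. A call has 1 to 8 rows; each row is the pose to reach, as a shift and turn from the pose measured when the call began, along the tool's axes at that moment; what a row does not reach only later rows make up. A row lasts 1/12 s, in which the tool goes at most 41.7 mm and 7.16 degrees, less where a joint would pass 70% of its speed; a pose out of reach is approached as far as the arm can. A call with a gripper value outside its range is refused whole. The fingers move at their own pace and stop on an object; "force" is the grip in N (left out, the last holds). Time passes only in rows, so rows that repeat a pose let the fingers close. It gives the time, the measured TCP pose, the force and the opening at its end, in the units of the state.
- get_obs(): the state, without advancing time (a new reading comes with each control period).
- viewer.get_image(name): name is "scene" or "side" or "wrist"; returns a dict with "frame" (480x640x3 uint8, red, green, blue), "fx", "fy", "cx", "cy" (pixels), "eye" and "attitude" of the camera in the world; the wrist camera has in their place "tool_from_camera" (4x4, takes a point from camera to tool coordinates, whose origin is the TCP and whose axes are the tool frame's). Camera axes: x right, y up, looking along -z (the intrinsics and any distortion apply to the point x, -y, -z); pixel columns grow to the right and rows downward; lengths in m; the calibration is good to about 2 mm. The wrist camera is an equidistant fisheye: a pixel r from the principal point sees the ray r / f radians off the axis. A picture is of the moment at which its call begins: read the wrist's pose just before it. There is no depth.
- hand_in(): hands the job in, once; it reports no verdict.
The state is a dict: "time_s": time; "qpos": joint angles; "qvel": joint speeds; "effort": joint torques, N m; "position": TCP position; "orientation": TCP orientation; "wrist_force": force on the tool from outside, world axes, zero at the start; "ft_torque": the same for the moment, N m; "finger_gap": opening from 0.0 (shut) to 1.0 (fully open).
Only numpy, scipy, OpenCV 4.12 (cv2) and the standard library are available. Lean on these libraries where they do the work, as an engineer would, in place of code of your own. Each camera call takes 0.05 s, during which the arm holds its last target.

## Working session

There is one attempt and no reset: what is moved stays moved. The work goes in short steps, Python scripts to look and compute and a tool call to move; the robot and the scene stay as the last step left them, time stands still between calls to the robot, and variables do not carry over. Pictures are saved under pics/ and viewed, and the job is handed in when it is done.

Besides the shell and the picture viewer there is one more tool, called by a JSON object that holds its "api" and its "payload", one argument or row to a line. send_rows: Moves the arm, as the interface text tells. Its arguments: {"type":"object","properties":{"targets":{"type":"array","items":{"type":"array"}},"force":{"type":"number"}},"required":["targets"]}

```bash
ls; mkdir -p pics
cat > h.py <<'E'
import numpy as np, cv2
from scipy.spatial.transform import Rotation as R
from station import get_obs, viewer, hand_in, r
def grab(n,f):
    o=get_obs(); im=viewer.get_image(n)
    cv2.imwrite('pics/'+f,cv2.cvtColor(im['frame'],cv2.COLOR_RGB2BGR))
    import pickle; pickle.dump((o,im),open('pics/'+f+'.pkl','wb'))
    return o,im
def rot(q): q=np.array(q); return R.from_quat([q[1],q[2],q[3],q[0]]).as_matrix()
E
python3 - <<'E'
from h import *
o=get_obs(); print(o); print(r.grip_point_offset)
for n in ['scene','side','wrist']:
    o,im=grab(n,n+'0.png'); print({k:v for k,v in im.items() if k!='frame'})
E
```

```text
pics
{'time_s': 0.0, 'qpos': array([-1.30149041,  0.41798337, -0.01032644,  1.61421817,  0.0046983 ,
        1.11071012, -0.05300506]), 'qvel': array([-1.43251258e-04,  5.29829681e-04, -2.96967070e-04, -1.49721563e-03,
        2.64577475e-03,  8.79699148e-05, -2.51650272e-04]), 'effort': array([ 5.91700973e-04, -8.64464593e+01,  6.79069106e-01, -4.34903383e+01,
        1.90357893e-02,  7.53727800e-03, -5.58661759e-05]), 'position': array([0.19104708, 0.59478909, 0.30323575]), 'orientation': array([ 0.6985454 ,  0.10898034,  0.69862815, -0.10989227]), 'wrist_force': array([ 0.27899341, -0.75162134, -0.36596049]), 'ft_torque': array([-0.00018875, -0.02085064, -0.01346737]), 'finger_gap': 0.9979622909983892}
0.0539
{'fx': 443.1078022675365, 'fy': 443.1078022675365, 'cx': 323.3663868731779, 'cy': 235.3601513039267, 'eye': array([-0.2612197 , -0.52162948,  0.6262858 ]), 'attitude': array([ 0.74359664,  0.41731217, -0.26649629, -0.44932651])}
{'fx': 483.6464306327142, 'fy': 483.6464306327142, 'cx': 322.31052657984833, 'cy': 228.56296150750697, 'eye': array([0.39397359, 0.76528543, 0.69904975]), 'attitude': array([-0.09870138, -0.03628946,  0.4469638 ,  0.8883493 ])}
{'fx': 371.64829954431775, 'fy': 371.64829954431775, 'cx': 319.0536270392983, 'cy': 239.29269059618818, 'tool_from_camera': array([[-7.86817831e-04,  3.27687094e-01, -9.44785981e-01,
        -6.98041033e-02],
       [ 9.99999641e-01,  5.55203376e-04, -6.40234487e-04,
        -3.91701970e-04],
       [ 3.14751788e-04, -9.44786145e-01, -3.27687413e-01,
        -8.53145098e-02],
       [ 0.00000000e+00,  0.00000000e+00,  0.00000000e+00,
         1.00000000e+00]])}
```

View pics/scene0.png

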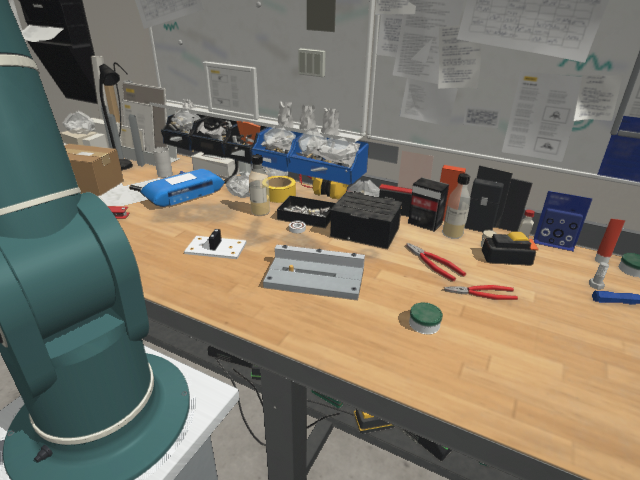

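View pics/side0.png

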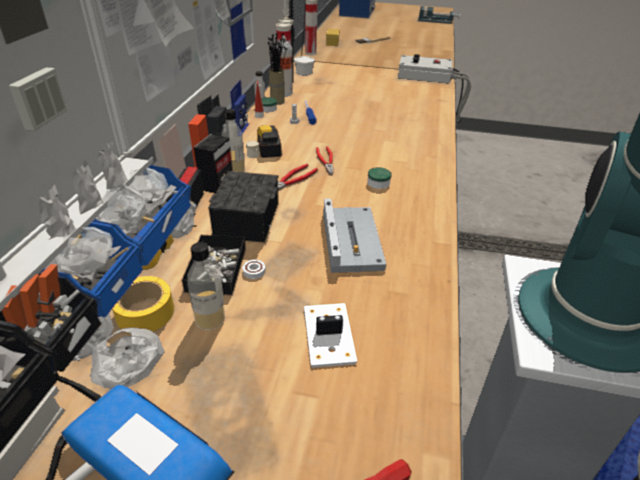

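View pics/wrist0.png

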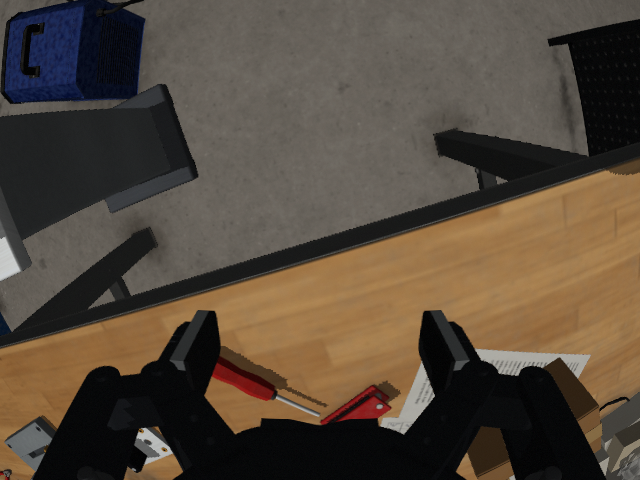

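The side view shows the template with its handle at (329,324) and its hole at (331,349). The jig has its fence on the left and the pin near (355,250). The template's hole end and the jig's slot end both point towards +y in the world. Next I'll zoom in.

Run:
```python
import cv2
a=cv2.imread('pics/side0.png')[190:380,290:400]
b=cv2.imread('pics/scene0.png')[220:305,175:375]
cv2.imwrite('pics/side0z.png',cv2.resize(a,None,fx=3.1,fy=3.1,interpolation=cv2.INTER_CUBIC))
cv2.imwrite('pics/scene0z.png',cv2.resize(b,None,fx=4,fy=4,interpolation=cv2.INTER_CUBIC))
```

```text
(no output)
```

View pics/side0z.png

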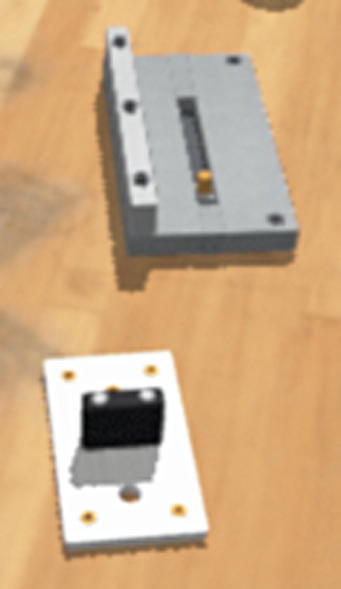

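View pics/scene0z.png

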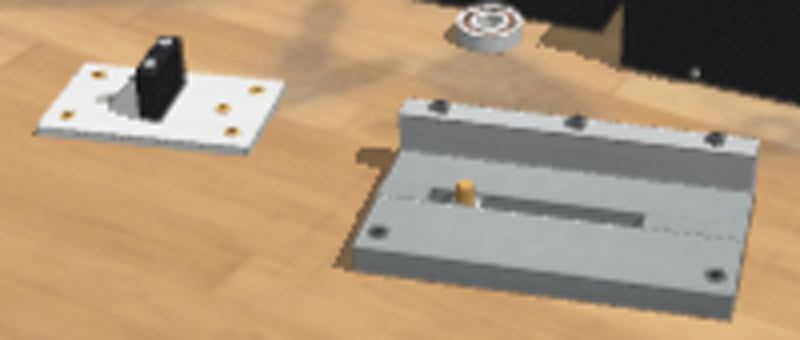

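```bash
cat >> h.py <<'E'
def ray(im,u,v,o=None):
    x=(u-im['cx'])/im['fx']; y=(v-im['cy'])/im['fy']
    if 'eye' in im:
        d=np.array([x,-y,-1.0]); return np.array(im['eye']), rot(im['attitude'])@d
    th=np.hypot(x,y); s=np.sin(th)/th if th>1e-9 else 1
    d=np.array([x*s,-y*s,-np.cos(th)]); T=im['tool_from_camera']; W=rot(o['orientation'])
    return np.array(o['position'])+W@T[:3,3], W@(T[:3,:3]@d)
def onz(im,u,v,z,o=None):
    e,d=ray(im,u,v,o); return e+d*(z-e[2])/d[2]
def load(f):
    import pickle; return pickle.load(open('pics/'+f+'.pkl','rb'))
E
python3 - <<'E'
from h import *
o,im=load('side0.png'); s=3.1
P=lambda u,v,z: onz(im,290+(u+.5)/s-.5,190+(v+.5)/s-.5,z)
for n,u,v,z in [('T far+x',45,358,.008),('T far-x',171,350,.008),('T near+x',64,544,.008),('T near-x',206,531,.008),('hole',130,494,.008),('htopA',82,393,.046),('htopB',163,388,.046),
 ('J near-x',298,235,.02),('J far-x',248,56,.02),('fence top far',107,28,.048),('fence top near +x',130,205,.048),('fence top near -x',157,203,.048),('fence top far -x',130,28,.048),('slot near',207,202,.02),('slot far',186,98,.02),('pintip',204,173,.03)]: print('side',n,P(u,v,z).round(4))
o,im=load('scene0.png'); s=4
P=lambda u,v,z: onz(im,175+(u+.5)/s-.5,220+(v+.5)/s-.5,z)
for n,u,v,z in [('T near(-x+y)',38,132,.008),('T far +x+y',84,64,.008),('T +x-y',285,82,.008),('T -x-y',247,150,.008),('J -x+y',355,250,.02),('J -x-y',733,292,.02),('fence foot +y',400,152,.02),('fence foot -y',752,193,.02),('slot+y',430,190,.02),('slot -y',645,220,.02),('pintip',464,183,.03),('pinbase',465,203,.02),('bearing',490,30,.0)]: print('scene',n,P(u,v,z).round(4))
E
```

```text
side T far+x [0.5528 0.1108 0.008 ]
side T far-x [0.4759 0.0854 0.008 ]
side T near+x [0.5085 0.2477 0.008 ]
side T near-x [0.4323 0.2209 0.008 ]
side hole [0.4792 0.2049 0.008 ]
side htopA [0.5163 0.1693 0.046 ]
side htopB [0.4707 0.1545 0.046 ]
side J near-x [ 0.4079 -0.0319  0.02  ]
side J far-x [ 0.4704 -0.2423  0.02  ]
side fence top far [ 0.5813 -0.2128  0.048 ]
side fence top near +x [ 0.5215 -0.0031  0.048 ]
side fence top near -x [ 0.5041 -0.0095  0.048 ]
side fence top far -x [ 0.5636 -0.2173  0.048 ]
side slot near [ 0.4746 -0.0522  0.02  ]
side slot far [ 0.5097 -0.173   0.02  ]
side pintip [ 0.4804 -0.0717  0.03  ]
scene T near(-x+y) [0.4261 0.2108 0.008 ]
scene T far +x+y [0.5054 0.2421 0.008 ]
scene T +x-y [0.5517 0.1104 0.008 ]
scene T -x-y [0.4729 0.083  0.008 ]
scene J -x+y [ 0.4048 -0.0437  0.02  ]
scene J -x-y [ 0.4723 -0.2477  0.02  ]
scene fence foot +y [ 0.5021 -0.0121  0.02  ]
scene fence foot -y [ 0.566 -0.22   0.02 ]
scene slot+y [ 0.476  -0.0497  0.02  ]
scene slot -y [ 0.5102 -0.1756  0.02  ]
scene pintip [ 0.4797 -0.0712  0.03  ]
scene pinbase [ 0.4745 -0.0748  0.02  ]
scene bearing [0.6913 0.0332 0.    ]
```

```bash
cat >> h.py <<'E'
def ori(yaw,sgn=1):
    "tool x down, tool y = sgn*plate y axis at yaw (deg, ccw from world y)"
    a=np.radians(yaw); y=sgn*np.array([-np.sin(a),np.cos(a),0]); x=np.array([0,0,-1.]); return np.c_[x,y,np.cross(x,y)]
def plan(p,Rt):
    o=get_obs(); W=rot(o['orientation']); d=W.T@(np.array(p)-o['position'])*1000; rv=np.degrees(R.from_matrix(W.T@Rt).as_rotvec())
    print('t',o['time_s'].__round__(2),'pos',np.round(o['position'],4),'F',np.round(o['wrist_force'],2),'shift',d.round(1),'turn',rv.round(2),'rows>=',max(np.linalg.norm(d)/41.7,np.linalg.norm(rv)/7.16).round(1))
E
python3 - <<'E'
from h import *
print(rot(get_obs()['orientation']).round(3))
for s in (1,-1): plan([.49,-.10,.30],ori(17,s))
E
```

```text
[[-0.     0.306  0.952]
 [-0.001  0.952 -0.306]
 [-1.    -0.001  0.   ]]
t 0.15 pos [0.1911 0.5949 0.3034] F [-0.   -0.12  0.16] shift [   4.  -570.2  497.1] turn [-3.481e+01 -1.000e-02  5.000e-02] rows>= 18.1
t 0.15 pos [0.1911 0.5949 0.3034] F [-0.   -0.12  0.16] shift [   4.  -570.2  497.1] turn [1.4519e+02 7.0000e-02 2.0000e-02] rows>= 20.3
```

{"api": "send_rows", "payload": {
  "targets": [
    [[0, -28, 25], [-1.8, 0, 0], 85],
    [[0, -57, 50], [-3.5, 0, 0], 85],
    [[0, -85, 75], [-5.2, 0, 0], 85],
    [[0, -114, 100], [-7, 0, 0], 85],
    [[0, -142, 124], [-8.7, 0, 0], 85],
    [[0, -171, 149], [-10.5, 0, 0], 85],
    [[0, -200, 174], [-12.2, 0, 0], 85],
    [[0, -228, 199], [-14, 0, 0], 85]
  ]
}}

```text
time_s: 0.82
position: [0.3111, 0.315, 0.3036]
orientation: [0.707, 0.023, 0.707, -0.023]
wrist_force: [1.3, 0.1, -0.0]
finger_gap: 0.992
```

Run:
```python
from h import *
plan([.49,-.10,.30],ori(17))
```

```text
t 0.82 pos [0.3111 0.315  0.3036] F [ 1.27  0.11 -0.04] shift [   3.9 -402.5  205.5] turn [-20.73  -0.03   0.04] rows>= 10.8
```

{"api": "send_rows", "payload": {
  "targets": [
    [[0, -34, 17], [-1.7, 0, 0], 85],
    [[0, -68, 34], [-3.4, 0, 0], 85],
    [[0, -102, 51], [-5.2, 0, 0], 85],
    [[0, -136, 68], [-7, 0, 0], 85],
    [[0, -170, 86], [-8.7, 0, 0], 85],
    [[0, -204, 104], [-10.5, 0, 0], 85],
    [[0, -238, 121], [-12.2, 0, 0], 85],
    [[0, -270, 137], [-14, 0, 0], 85]
  ]
}}

```text
time_s: 1.48
position: [0.4305, 0.0345, 0.3039]
orientation: [0.704, -0.064, 0.704, 0.063]
wrist_force: [1.3, 1.0, -0.1]
finger_gap: 0.99
```

Run:
```python
from h import *
plan([.49,-.10,.30],ori(17))
```

```text
t 1.48 pos [0.4305 0.0345 0.3039] F [ 1.32  0.95 -0.08] shift [   4.  -143.    34.4] turn [-6.66 -0.01  0.04] rows>= 3.5
```

{"api": "send_rows", "payload": {
  "targets": [
    [[1, -29, 7], [-1.5, 0, 0], 85],
    [[2, -58, 14], [-3, 0, 0], 85],
    [[3, -87, 21], [-4.5, 0, 0], 85],
    [[4, -116, 28], [-6, 0, 0], 85],
    [[4, -143, 34.5], [-6.7, 0, 0], 85],
    [[4, -143, 34.5], [-6.7, 0, 0], 85],
    [[4, -143, 34.5], [-6.7, 0, 0], 85],
    [[4, -143, 34.5], [-6.7, 0, 0], 85]
  ]
}}

```text
time_s: 2.15
position: [0.4899, -0.0995, 0.2998]
orientation: [0.699, -0.105, 0.7, 0.105]
wrist_force: [0.3, -0.3, 0.1]
finger_gap: 0.992
```

Run:
```python
from h import *
plan([.49,-.10,.30],ori(17))
grab('wrist','w1.png')
plan([.49,.163,.20],ori(17.8))
```

```text
t 2.15 pos [ 0.4899 -0.0995  0.2998] F [ 0.32 -0.26  0.09] shift [-0.2 -0.5 -0. ] turn [ 0.03 -0.04  0.01] rows>= 0.0
t 2.2 pos [ 0.4899 -0.0991  0.2999] F [ 0.75 -0.04 -0.01] shift [ 99.8 250.6  77.2] turn [-0.72 -0.02  0.01] rows>= 6.7
```

View pics/w1.png

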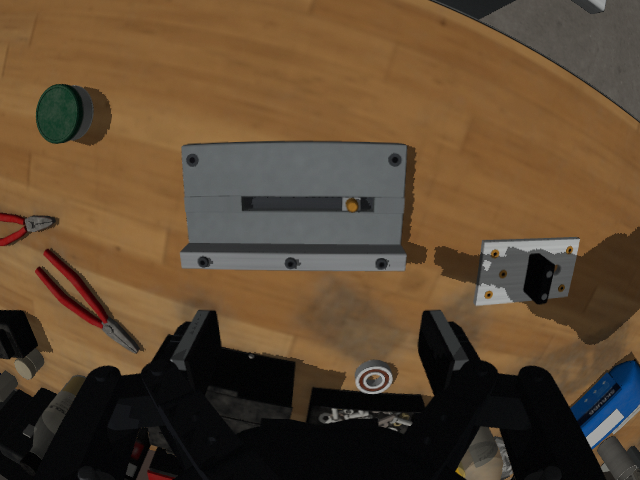

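The wrist view shows the whole jig: base corners near (182,145) and (406,144), fence along the bottom at about row 245, and pin at (352,205). The template is on the right at (530,270). I'll zoom to pick edges.

Run:
```python
import cv2
b=cv2.imread('pics/w1.png')[130:280,170:420]
cv2.imwrite('pics/w1z.png',cv2.resize(b,None,fx=3.2,fy=3.2,interpolation=cv2.INTER_CUBIC))
```

```text
(no output)
```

View pics/w1z.png

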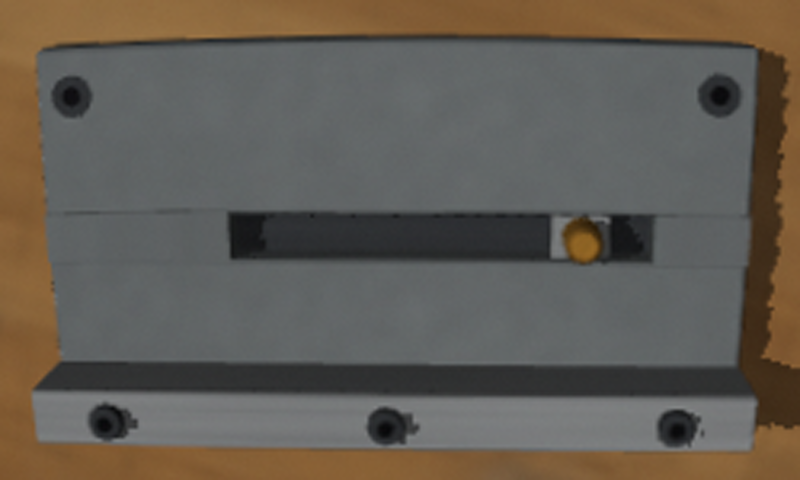

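Run:
```python
from h import *
o,im=load('w1.png'); s=3.2
P=lambda u,v,z: onz(im,170+(u+.5)/s-.5,130+(v+.5)/s-.5,z,o)
d={}
for n,u,v,z in [('foot-y',64,364,.02),('footm',400,366,.02),('foot+y',738,367,.02),('ft-y',40,390,.048),('ftm',400,394,.048),('ft+y',748,398,.048),('b-x-y',40,50,.02),('b-xm',400,41,.02),('b-x+y',757,48,.02),
 ('slot-y a',230,213,.02),('slot-y b',230,260,.02),('slot+y a',653,214,.02),('slot+y b',653,262,.02),('pintip',584,240,.03),('sc1',71,96,.02),('sc2',719,95,.02),('fsc1',108,422,.053),('fsc2',386,426,.053),('fsc3',677,428,.053)]:
    d[n]=P(u,v,z); print(n,d[n].round(4))
def ang(a,b): v=d[b]-d[a]; print(a,b,'yaw %.2f len %.4f'%(np.degrees(np.arctan2(-v[0],v[1])),np.linalg.norm(v)))
for a,b in [('foot-y','foot+y'),('ft-y','ft+y'),('b-x-y','b-x+y'),('slot-y a','slot+y a'),('slot-y b','slot+y b'),('sc1','sc2'),('fsc1','fsc3')]: ang(a,b)
```

```text
foot-y [ 0.5678 -0.2164  0.02  ]
footm [ 0.536  -0.1107  0.02  ]
foot+y [ 0.5051 -0.0082  0.02  ]
ft-y [ 0.5657 -0.2152  0.048 ]
ftm [ 0.5341 -0.1095  0.048 ]
ft+y [ 0.5055 -0.011   0.048 ]
b-x-y [ 0.4703 -0.2449  0.02  ]
b-xm [ 0.4392 -0.1386  0.02  ]
b-x+y [ 0.4088 -0.0375  0.02  ]
slot-y a [ 0.5036 -0.1741  0.02  ]
slot-y b [ 0.5181 -0.1705  0.02  ]
slot+y a [ 0.4666 -0.051   0.02  ]
slot+y b [ 0.4809 -0.046   0.02  ]
pintip [ 0.4786 -0.0701  0.03  ]
sc1 [ 0.4817 -0.2317  0.02  ]
sc2 [ 0.426  -0.0438  0.02  ]
fsc1 [ 0.5668 -0.1911  0.053 ]
fsc2 [ 0.5429 -0.1109  0.053 ]
fsc3 [ 0.5189 -0.0298  0.053 ]
foot-y foot+y yaw 16.76 len 0.2174
ft-y ft+y yaw 16.42 len 0.2128
b-x-y b-x+y yaw 16.50 len 0.2164
slot-y a slot+y a yaw 16.73 len 0.1285
slot-y b slot+y b yaw 16.63 len 0.1300
sc1 sc2 yaw 16.50 len 0.1960
fsc1 fsc3 yaw 16.54 len 0.1683
```

Run:
```python
from h import *
o,im=load('side0.png')
print(onz(im,207,322,0),onz(im,203,250,.18))
o,im=load('scene0.png'); print(onz(im,260,214,0),onz(im,260,170,.18))
plan([.485,.160,.22],ori(17.8))
```

```text
[0.72423273 0.18894365 0.        ] [0.70872651 0.18878048 0.18      ]
[0.70614818 0.17005465 0.        ] [0.63191145 0.10883668 0.18      ]
t 2.2 pos [ 0.4899 -0.0991  0.2999] F [ 0.75 -0.04 -0.01] shift [ 79.8 249.2  71.5] turn [-0.72 -0.02  0.01] rows>= 6.5
```

{"api": "send_rows", "payload": {
  "targets": [
    [[10, 38, 11], [0, 0, 0], 85],
    [[20, 76, 22], [0, 0, 0], 85],
    [[35, 114, 33], [0, 0, 0], 85],
    [[50, 152, 44], [0, 0, 0], 85],
    [[65, 190, 55], [-0.7, 0, 0], 85],
    [[75, 222, 64], [-0.7, 0, 0], 85],
    [[80, 249, 71.5], [-0.7, 0, 0], 85],
    [[80, 249, 71.5], [-0.7, 0, 0], 85]
  ]
}}

```text
time_s: 2.87
position: [0.4832, 0.1665, 0.2187]
orientation: [0.697, -0.112, 0.699, 0.113]
wrist_force: [-0.8, 0.5, 0.1]
finger_gap: 0.995
```

{"api": "send_rows", "payload": {
  "targets": [
    [[0, 0, 0], [0, 0, 0], 85],
    [[0, 0, 0], [0, 0, 0], 85],
    [[0, 0, 0], [0, 0, 0], 85]
  ]
}}

```text
time_s: 3.12
position: [0.4829, 0.1665, 0.2189]
orientation: [0.698, -0.112, 0.699, 0.113]
wrist_force: [-0.1, 0.8, -0.5]
finger_gap: 0.997
```

Run:
```python
from h import *
plan([.485,.160,.22],ori(17.8))
grab('wrist','w2.png')
a=cv2.imread('pics/w2.png')[120:290,230:420]
cv2.imwrite('pics/w2z.png',cv2.resize(a,None,fx=3.4,fy=3.4,interpolation=cv2.INTER_CUBIC))
```

```text
t 3.12 pos [0.4829 0.1665 0.2189] F [-0.07  0.76 -0.46] shift [-1.1 -6.8 -0. ] turn [ 0.48 -0.09 -0.1 ] rows>= 0.2
```

View pics/w2.png

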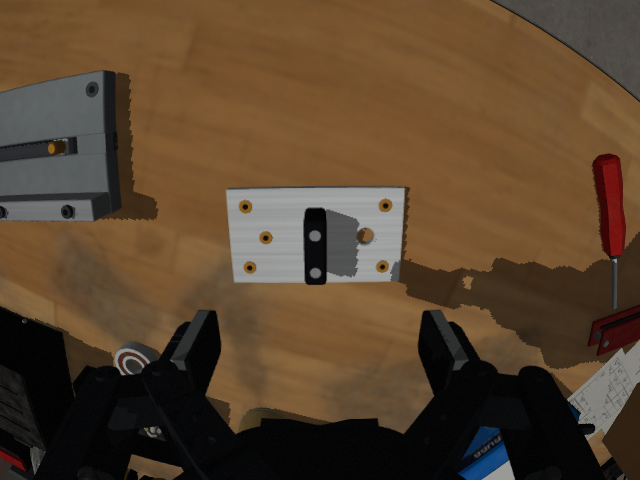

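View pics/w2z.png

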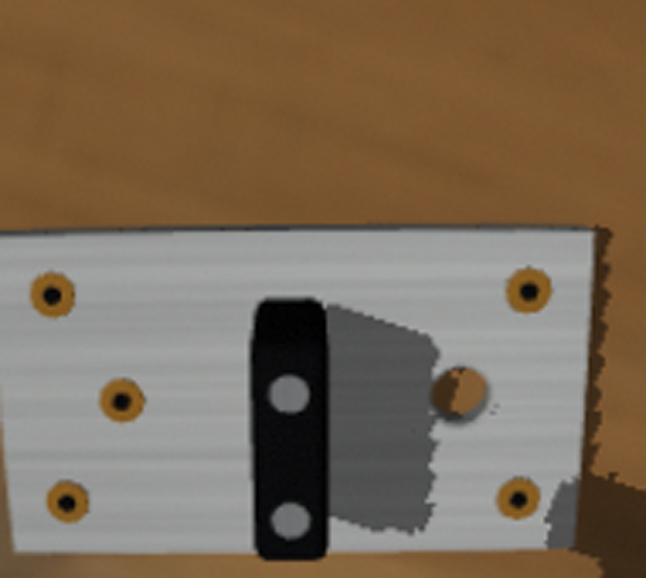

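Run:
```python
from h import *
o,im=load('w2.png'); s=3.4
P=lambda u,v,z: onz(im,230+(u+.5)/s-.5,120+(v+.5)/s-.5,z,o)
d={}
for n,u,v,z in [('b1',52,295,.008),('b2',67,501,.008),('bm',121,401,.008),('b4',528,290,.008),('b5',518,499,.008),('hole',461,394,.008),('c+y-x',597,229,.008),('c+y+x',574,548,.008),('c-y+x',14,551,.008),('htop1',289,394,.046),('htop2',290,520,.046),('htA',260,300,.046),('htB',324,300,.046),('htC',326,557,.046),('htD',258,557,.046)]:
    d[n]=P(u,v,z); print(n,d[n].round(4))
def ang(a,b): v=d[b]-d[a]; print(a,b,'yaw %.2f len %.4f'%(np.degrees(np.arctan2(-v[0],v[1])),np.linalg.norm(v)))
for a,b in [('b1','b4'),('b2','b5'),('bm','hole'),('c-y+x','c+y+x'),('htop1','htop2')]: ang(a,b)
print('bush centre',np.mean([d[k] for k in('b1','b2','b4','b5')],0),'bm-hole',(d['bm']+d['hole'])/2,'handle',np.mean([d[k] for k in ('htA','htB','htC','htD')],0),'c',(d['c+y-x']+d['c-y+x'])/2,'screws',(d['htop1']+d['htop2'])/2)
```

```text
b1 [0.4861 0.1067 0.008 ]
b2 [0.5352 0.1233 0.008 ]
bm [0.5061 0.1292 0.008 ]
b4 [0.4506 0.211  0.008 ]
b5 [0.5002 0.2279 0.008 ]
hole [0.4793 0.2049 0.008 ]
c+y-x [0.4318 0.2212 0.008 ]
c+y+x [0.5083 0.2465 0.008 ]
c-y+x [0.5529 0.1137 0.008 ]
htop1 [0.4798 0.1628 0.046 ]
htop2 [0.5063 0.1716 0.046 ]
htA [0.4629 0.1512 0.046 ]
htB [0.459  0.1633 0.046 ]
htC [0.5122 0.1816 0.046 ]
htD [0.5167 0.1678 0.046 ]
b1 b4 yaw 18.80 len 0.1101
b2 b5 yaw 18.50 len 0.1103
bm hole yaw 19.45 len 0.0803
c-y+x c+y+x yaw 18.57 len 0.1401
htop1 htop2 yaw -71.55 len 0.0280
bush centre [0.49304177 0.16720187 0.008     ] bm-hole [0.49268607 0.16704401 0.008     ] handle [0.48769492 0.16598791 0.046     ] c [0.4923516  0.16744546 0.008     ] screws [0.49306598 0.16720737 0.046     ]
```

Run:
```python
from h import *
plan([.4929,.1671,.14],ori(18.6))
```

```text
t 3.17 pos [0.4831 0.166  0.219 ] F [-0.06 -0.18  0.31] shift [79.  -2.2  9.8] turn [-0.37 -0.08 -0.09] rows>= 1.9
```

{"api": "send_rows", "payload": {
  "targets": [
    [[20, -1, 5], [-0.2, 0, 0], 85],
    [[40, -2, 9.8], [-0.4, -0.1, -0.1], 85],
    [[60, -2.2, 9.8], [-0.4, -0.1, -0.1], 85],
    [[79, -2.2, 9.8], [-0.4, -0.1, -0.1], 85],
    [[79, -2.2, 9.8], [-0.4, -0.1, -0.1], 85],
    [[79, -2.2, 9.8], [-0.4, -0.1, -0.1], 85],
    [[79, -2.2, 9.8], [-0.4, -0.1, -0.1], 85]
  ]
}}

```text
time_s: 3.75
position: [0.4935, 0.1668, 0.1411]
orientation: [0.698, -0.114, 0.697, 0.114]
wrist_force: [0.0, 0.9, 1.1]
finger_gap: 0.998
```

Run:
```python
from h import *
plan([.4929,.1671,.087],ori(18.6))
```

```text
t 3.75 pos [0.4935 0.1668 0.1411] F [0.04 0.94 1.14] shift [54.1  0.5 -0.5] turn [-0.02  0.09  0.01] rows>= 1.3
```

{"api": "send_rows", "payload": {
  "targets": [
    [[18, 0.5, -0.5], [0, 0, 0], 85],
    [[36, 0.5, -0.5], [0, 0, 0], 85],
    [[54, 0.5, -0.5], [0, 0, 0], 85],
    [[54, 0.5, -0.5], [0, 0, 0], 85],
    [[54, 0.5, -0.5], [0, 0, 0], 60],
    [[54, 0.5, -0.5], [0, 0, 0], 35],
    [[54, 0.5, -0.5], [0, 0, 0], 12],
    [[54, 0.5, -0.5], [0, 0, 0], 8]
  ],
  "force": 60
}}

```text
time_s: 4.42
position: [0.4934, 0.1674, 0.0882]
orientation: [0.699, -0.114, 0.697, 0.114]
wrist_force: [0.7, -0.7, 0.3]
finger_gap: 0.448
```

{"api": "send_rows", "payload": {
  "targets": [
    [[0, 0, 0], [0, 0, 0], 5],
    [[0, 0, 0], [0, 0, 0], 5],
    [[0, 0, 0], [0, 0, 0], 5],
    [[0, 0, 0], [0, 0, 0], 5]
  ]
}}

```text
time_s: 4.75
position: [0.4938, 0.1675, 0.0891]
orientation: [0.699, -0.114, 0.696, 0.115]
wrist_force: [-4.0, -0.7, 14.6]
finger_gap: 0.179
```

Run:
```python
from h import *
plan([.4929,.1671,.087],ori(18.6)); print(get_obs()['finger_gap']*85.4)
```

```text
t 4.75 pos [0.4938 0.1675 0.0891] F [-3.96 -0.73 14.56] shift [ 2.1 -0.  -1. ] turn [-0.01  0.24 -0.02] rows>= 0.1
15.26814903977237
```

{"api": "send_rows", "payload": {
  "targets": [
    [[-3, 0, 0], [0, 0, 0], 5],
    [[-6, 0, 0], [0, 0, 0], 5],
    [[-15, 0, 0], [0, 0, 0], 5],
    [[-30, 0, 0], [0, 0, 0], 5],
    [[-50, 0, 0], [0, 0, 0], 5],
    [[-60, 0, 0], [0, 0, 0], 5],
    [[-60, 0, 0], [0, 0, 0], 5],
    [[-60, 0, 0], [0, 0, 0], 5]
  ]
}}

```text
time_s: 5.42
position: [0.4936, 0.1676, 0.1494]
orientation: [0.7, -0.114, 0.696, 0.115]
wrist_force: [-0.3, 0.0, -4.6]
finger_gap: 0.177
```

Run:
```python
from h import *
grab('side','s3.png');grab('wrist','w3.png')
plan([.4929,.1671,.15],ori(18.6)); print(get_obs()['finger_gap']*85.4)
a=cv2.imread('pics/s3.png')[150:390,250:420]
cv2.imwrite('pics/s3z.png',cv2.resize(a,None,fx=2.5,fy=2.5,interpolation=cv2.INTER_CUBIC))
```

```text
t 5.52 pos [0.4931 0.1673 0.1484] F [ 0.71 -0.16 -4.53] shift [-1.6 -0.1 -0.3] turn [-0.    0.18 -0.02] rows>= 0.0
15.29671486777869
```

View pics/s3z.png

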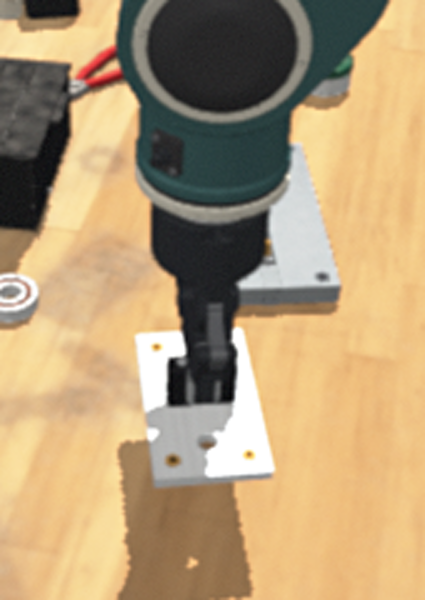

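View pics/w3.png

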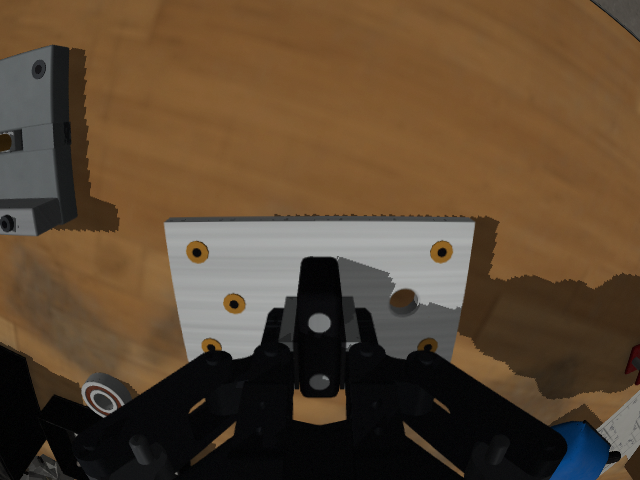

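Run:
```python
from h import *
o,im=load('w3.png'); print(o['position'])
for z in (.0655,.0675,.0695):
    d={}
    for n,u,v in [('b1',197.5,252),('b4',441.5,252),('bm',234,304),('hole',404,300),('b2',211,346),('b5',428,346)]: d[n]=onz(im,u,v,z,o)
    v=d['b4']-d['b1']; print(z,np.linalg.norm(v),np.linalg.norm(d['hole']-d['bm']),'yaw',np.degrees(np.arctan2(-v[0],v[1])), 'c',np.mean([d[k] for k in('b1','b2','b4','b5')],0), (d['bm']+d['hole'])/2)
```

```text
[0.49328836 0.16743035 0.14871295]
0.0655 0.11169638104004943 0.08107390353369869 yaw 18.54928641117053 c [0.49347266 0.1679722  0.0655    ] [0.49299848 0.16740618 0.0655    ]
0.0675 0.11023323436020559 0.08001189049735166 yaw 18.5492864111705 c [0.49240618 0.16760688 0.0675    ] [0.49193821 0.16704827 0.0675    ]
0.0695 0.10877008768036173 0.0789498774610047 yaw 18.54928641117053 c [0.4913397  0.16724156 0.0695    ] [0.49087795 0.16669037 0.0695    ]
```

```bash
cat >> h.py <<'E'
J0=np.array([.4968,-.1243,0]); JY=16.55
a=np.radians(JY); EX=np.array([np.cos(a),np.sin(a),0]); EY=np.array([-np.sin(a),np.cos(a),0])
def jp(x,y,ztcp): return J0+EX*x/1000+EY*y/1000+np.array([0,0,ztcp])
def where():
    o=get_obs(); p=o['position']-J0; print('TCP jig x %.2f y %.2f mm z %.2f'%(p@EX*1e3,p@EY*1e3,p[2]*1e3), 'F jig',np.round([o['wrist_force']@EX,o['wrist_force']@EY,o['wrist_force'][2]],1),'tq',np.round(o['ft_torque'],2))
E
python3 - <<'E'
from h import *
plan(jp(-6,2,.16),ori(JY)); where()
E
```

```text
t 5.52 pos [0.4931 0.1673 0.1484] F [ 0.71 -0.16 -4.53] shift [ -12.  -275.3  -95.4] turn [ 2.05  0.18 -0.02] rows>= 7.0
TCP jig x 79.57 y 280.58 mm z 148.37 F jig [ 0.6 -0.4 -4.5] tq [-0.05  0.01  0.06]
```

{"api": "send_rows", "payload": {
  "targets": [
    [[-8, -15, -5], [0.2, 0, 0], 5],
    [[-12, -45, -16], [0.5, 0.2, 0], 5],
    [[-12, -80, -28], [0.8, 0.2, 0], 5],
    [[-12, -115, -40], [1.1, 0.2, 0], 5],
    [[-12, -150, -52], [1.4, 0.2, 0], 5],
    [[-12, -185, -64], [1.7, 0.2, 0], 5],
    [[-12, -220, -76], [2, 0.2, 0], 5],
    [[-12, -240, -83], [2, 0.2, 0], 5]
  ]
}}

```text
time_s: 6.18
position: [0.4899, -0.0911, 0.1596]
orientation: [0.699, -0.101, 0.7, 0.1]
wrist_force: [-0.4, -1.4, -3.3]
finger_gap: 0.175
```

Run:
```python
from h import *
plan(jp(-6,2,.16),ori(JY)); where()
```

```text
t 6.18 pos [ 0.4899 -0.0911  0.1596] F [-0.41 -1.42 -3.32] shift [ -0.4 -31.8  -8.8] turn [-0.18 -0.09  0.03] rows>= 0.8
TCP jig x 2.87 y 33.81 mm z 159.60 F jig [-0.8 -1.2 -3.3] tq [-0.09  0.01  0.02]
```

{"api": "send_rows", "payload": {
  "targets": [
    [[0, -15, -4], [0, -0.1, 0], 5],
    [[0, -28, -8], [-0.2, -0.1, 0], 5],
    [[0, -31.8, -8.8], [-0.2, -0.1, 0], 5],
    [[0, -31.8, -8.8], [-0.2, -0.1, 0], 5],
    [[0, -31.8, -8.8], [-0.2, -0.1, 0], 5],
    [[0, -31.8, -8.8], [-0.2, -0.1, 0], 5]
  ]
}}

```text
time_s: 6.68
position: [0.4904, -0.123, 0.1593]
orientation: [0.7, -0.102, 0.7, 0.102]
wrist_force: [0.1, 0.6, -4.0]
finger_gap: 0.173
```

Run:
```python
from h import *
plan(jp(-6,2,.124),ori(JY)); where()
for n in('scene','side','wrist'): grab(n,n+'4.png')
where()
a=cv2.imread('pics/scene4.png')[190:320,220:400]
cv2.imwrite('pics/scene4z.png',cv2.resize(a,None,fx=4,fy=4,interpolation=cv2.INTER_CUBIC))
```

```text
t 6.68 pos [ 0.4904 -0.123   0.1593] F [ 0.14  0.61 -3.97] shift [35.3 -1.  -0.2] turn [ 0.09 -0.02 -0.01] rows>= 0.8
TCP jig x -5.79 y 3.05 mm z 159.32 F jig [ 0.3  0.5 -4. ] tq [ 0.02  0.01 -0.02]
TCP jig x -5.72 y 2.82 mm z 159.52 F jig [ 0.9 -0.5 -2.9] tq [ 0.02 -0.04 -0.01]
```

View pics/scene4z.png

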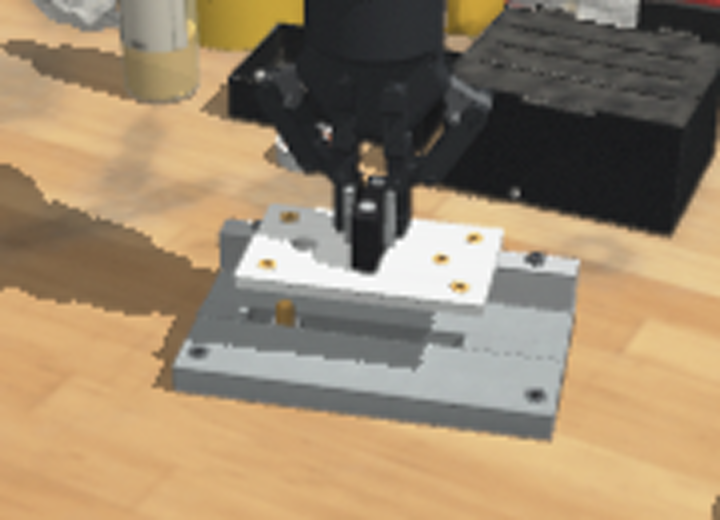

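View pics/wrist4.png

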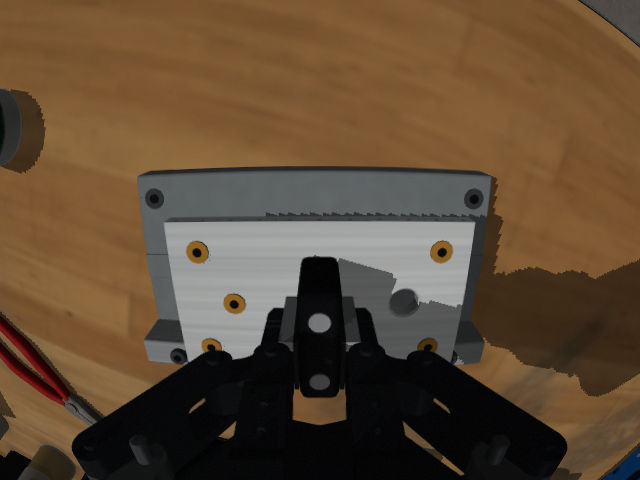

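Run:
```python
from h import *
o,im=load('wrist4.png')
y=lambda a,b:(np.degrees(np.arctan2(-(b-a)[0],(b-a)[1])).round(2),np.linalg.norm(b-a).round(4),((a+b)/2).round(4))
P=lambda u,v,z:onz(im,u,v,z,o)
print('jig',y(P(138.5,177,.02),P(491.5,175.5,.02)),y(P(154.5,198.5,.02),P(473.5,198.5,.02)))
zt=o['position'][2]-.081
print('tmpl',y(P(197.5,252,zt),P(441.5,252,zt)),y(P(166,222,zt),P(474,222,zt)))
```

```text
jig (np.float64(16.79), np.float64(0.2164), array([ 0.4399, -0.1411,  0.02  ])) (np.float64(16.56), np.float64(0.1957), array([ 0.4539, -0.1375,  0.02  ]))
tmpl (np.float64(16.61), np.float64(0.1102), array([ 0.4646, -0.1305,  0.0785])) (np.float64(16.62), np.float64(0.1382), array([ 0.4508, -0.1343,  0.0785]))
```

{"api": "send_rows", "payload": {
  "targets": [
    [[10, -1, 0], [0, 0, 0], 5],
    [[20, -1, 0], [0, 0, 0], 5],
    [[30, -1, 0], [0, 0, 0], 5],
    [[35, -1, 0], [0, 0, 0], 5],
    [[35, -1, 0], [0, 0, 0], 5],
    [[35, -1, 0], [0, 0, 0], 5]
  ]
}}

```text
time_s: 7.33
position: [0.4906, -0.1243, 0.1241]
orientation: [0.699, -0.102, 0.7, 0.102]
wrist_force: [0.3, 0.5, -2.2]
finger_gap: 0.179
```

Run:
```python
from h import *
where();plan(jp(-6,2,.124),ori(JY));
```

```text
TCP jig x -5.95 y 1.76 mm z 124.05 F jig [ 0.4  0.4 -2.2] tq [0.04 0.   0.  ]
t 7.33 pos [ 0.4906 -0.1243  0.1241] F [ 0.33  0.47 -2.16] shift [ 0.1  0.2 -0.1] turn [ 0.08 -0.05 -0.  ] rows>= 0.0
```

{"api": "send_rows", "payload": {
  "targets": [
    [[0, 0, 1], [0, 0, 0], 5],
    [[0, 0, 2], [0, 0, 0], 5],
    [[0, 0, 3], [0, 0, 0], 5],
    [[0, 0, 3.5], [0, 0, 0], 5],
    [[0, 0, 3.5], [0, 0, 0], 5]
  ]
}}

```text
time_s: 7.75
position: [0.4942, -0.1233, 0.1242]
orientation: [0.699, -0.102, 0.7, 0.102]
wrist_force: [-0.2, -0.5, -3.0]
finger_gap: 0.174
```

{"api": "send_rows", "payload": {
  "targets": [
    [[0, 0, 0.3], [0, 0, 0], 5],
    [[0, 0, 0.6], [0, 0, 0], 5],
    [[0, 0, 0.9], [0, 0, 0], 5],
    [[0, 0, 1], [0, 0, 0], 5]
  ]
}}

```text
time_s: 8.08
position: [0.4952, -0.123, 0.1243]
orientation: [0.7, -0.102, 0.7, 0.102]
wrist_force: [-0.6, 0.1, -3.7]
finger_gap: 0.176
```

Run:
```python
from h import *
where();plan(jp(0,2,.124),ori(JY));
```

```text
TCP jig x -1.18 y 1.76 mm z 124.28 F jig [-0.5  0.2 -3.7] tq [ 0.01  0.01 -0.01]
t 8.08 pos [ 0.4952 -0.123   0.1243] F [-0.56  0.07 -3.68] shift [0.3 0.2 1.2] turn [ 0.09 -0.02  0.01] rows>= 0.0
```

{"api": "send_rows", "payload": {
  "targets": [
    [[0, 0, 0.3], [0, 0, 0], 5],
    [[0, 0, 0.5], [0, 0, 0], 5],
    [[0, 0, 0.5], [0, 0, 0], 5]
  ]
}}

```text
time_s: 8.33
position: [0.4957, -0.1228, 0.1242]
orientation: [0.7, -0.102, 0.7, 0.102]
wrist_force: [-0.6, -0.6, -3.3]
finger_gap: 0.181
```

{"api": "send_rows", "payload": {
  "targets": [
    [[0, 0, 0.3], [0, 0, 0], 5],
    [[0, 0, 0.5], [0, 0, 0], 5],
    [[0, 0, 0.5], [0, 0, 0], 5]
  ]
}}

```text
time_s: 8.58
position: [0.4962, -0.1226, 0.1243]
orientation: [0.7, -0.102, 0.7, 0.102]
wrist_force: [0.1, 0.5, -2.6]
finger_gap: 0.18
```

Run:
```python
from h import *
where();plan(jp(0,2,.124),ori(JY));
```

```text
TCP jig x -0.08 y 1.78 mm z 124.28 F jig [ 0.3  0.4 -2.6] tq [ 0.05 -0.05 -0.01]
t 8.58 pos [ 0.4962 -0.1226  0.1243] F [ 0.12  0.5  -2.56] shift [0.3 0.2 0.1] turn [ 0.09 -0.02  0.01] rows>= 0.0
```

{"api": "send_rows", "payload": {
  "targets": [
    [[0, 0, 0.3], [0, 0, 0], 5],
    [[0, 0, 0.5], [0, 0, 0], 5],
    [[0, 0, 0.5], [0, 0, 0], 5]
  ]
}}

```text
time_s: 8.83
position: [0.4967, -0.1225, 0.1243]
orientation: [0.7, -0.102, 0.7, 0.102]
wrist_force: [0.1, -0.1, -3.8]
finger_gap: 0.173
```

{"api": "send_rows", "payload": {
  "targets": [
    [[0, 0, 0.3], [0, 0, 0], 5],
    [[0, 0, 0.5], [0, 0, 0], 5],
    [[0, 0, 0.5], [0, 0, 0], 5]
  ]
}}

```text
time_s: 9.08
position: [0.4973, -0.1223, 0.1243]
orientation: [0.7, -0.102, 0.7, 0.102]
wrist_force: [0.5, -0.4, -2.5]
finger_gap: 0.179
```

Run:
```python
from h import *
where();plan(jp(0,2,.124),ori(JY));
```

```text
TCP jig x 1.03 y 1.81 mm z 124.27 F jig [ 0.4 -0.6 -2.5] tq [-0.    0.02  0.01]
t 9.08 pos [ 0.4973 -0.1223  0.1243] F [ 0.52 -0.45 -2.49] shift [ 0.3  0.2 -1. ] turn [ 0.1  -0.02  0.01] rows>= 0.0
```

{"api": "send_rows", "payload": {
  "targets": [
    [[0, 0, 0.3], [0, 0, 0], 5],
    [[0, 0, 0.5], [0, 0, 0], 5],
    [[0, 0, 0.5], [0, 0, 0], 5]
  ]
}}

```text
time_s: 9.33
position: [0.4977, -0.1222, 0.1243]
orientation: [0.7, -0.102, 0.7, 0.102]
wrist_force: [-0.4, -0.8, -3.6]
finger_gap: 0.176
```

{"api": "send_rows", "payload": {
  "targets": [
    [[0, 0, 0.3], [0, 0, 0], 5],
    [[0, 0, 0.5], [0, 0, 0], 5],
    [[0, 0, 0.5], [0, 0, 0], 5]
  ]
}}

```text
time_s: 9.58
position: [0.4979, -0.1221, 0.1242]
orientation: [0.699, -0.102, 0.7, 0.102]
wrist_force: [-3.2, -0.0, -1.4]
finger_gap: 0.179
```

Run:
```python
from h import *
where()
```

```text
TCP jig x 1.71 y 1.82 mm z 124.16 F jig [-3.1  0.9 -1.4] tq [-0.14  0.76 -0.16]
```

{"api": "send_rows", "payload": {
  "targets": [
    [[1, 0, -0.2], [0, 0, 0], 5],
    [[2, 0, -0.2], [0, 0, 0], 5],
    [[3, 0, -0.2], [0, 0, 0], 5],
    [[3, 0, -0.2], [0, 0, 0], 5]
  ]
}}

```text
time_s: 9.92
position: [0.4978, -0.1221, 0.121]
orientation: [0.699, -0.102, 0.7, 0.102]
wrist_force: [-0.7, -0.4, -3.7]
finger_gap: 0.172
```

Run:
```python
from h import *
where()
```

```text
TCP jig x 1.56 y 1.85 mm z 120.95 F jig [-0.7 -0.2 -3.7] tq [-0.05  0.08 -0.03]
```

{"api": "send_rows", "payload": {
  "targets": [
    [[0.3, 0, 0], [0, 0, 0], 5],
    [[0.6, 0, 0], [0, 0, 0], 5],
    [[0.6, 0, 0], [0, 0, 0], 5]
  ]
}}

```text
time_s: 10.17
position: [0.4978, -0.1221, 0.1203]
orientation: [0.699, -0.102, 0.7, 0.102]
wrist_force: [0.0, 0.1, -3.8]
finger_gap: 0.173
```

Run:
```python
from h import *
where()
```

```text
TCP jig x 1.60 y 1.86 mm z 120.31 F jig [ 0.1  0.1 -3.8] tq [-0.08  0.13 -0.05]
```

{"api": "send_rows", "payload": {
  "targets": [
    [[0.3, 0, 0], [0, 0, 0], 5],
    [[0.6, 0, 0], [0, 0, 0], 5],
    [[0.6, 0, 0], [0, 0, 0], 5]
  ]
}}

```text
time_s: 10.42
position: [0.4978, -0.1221, 0.1197]
orientation: [0.699, -0.102, 0.7, 0.102]
wrist_force: [-0.9, -0.5, -3.0]
finger_gap: 0.179
```

{"api": "send_rows", "payload": {
  "targets": [
    [[0.3, 0, 0], [0, 0, 0], 5],
    [[0.5, 0, 0], [0, 0, 0], 5],
    [[0.5, 0, 0], [0, 0, 0], 5]
  ]
}}

```text
time_s: 10.67
position: [0.4978, -0.1221, 0.1192]
orientation: [0.699, -0.102, 0.7, 0.102]
wrist_force: [-1.5, -0.2, -3.3]
finger_gap: 0.176
```

Run:
```python
from h import *
where()
```

```text
TCP jig x 1.61 y 1.83 mm z 119.17 F jig [-1.5  0.2 -3.3] tq [-0.1   0.18 -0.12]
```

{"api": "send_rows", "payload": {
  "targets": [
    [[0.2, 0, 0], [0, 0, 0], 5],
    [[0.5, 0, 0], [0, 0, 0], 5],
    [[0.5, 0, 0], [0, 0, 0], 5]
  ]
}}

```text
time_s: 10.92
position: [0.4979, -0.1222, 0.1189]
orientation: [0.699, -0.102, 0.7, 0.102]
wrist_force: [-1.5, -0.4, 4.1]
finger_gap: 0.177
```

{"api": "send_rows", "payload": {
  "targets": [
    [[0.2, 0, 0], [0, 0, 0], 5],
    [[0.5, 0, 0], [0, 0, 0], 5],
    [[0.5, 0, 0], [0, 0, 0], 5]
  ]
}}

```text
time_s: 11.17
position: [0.4979, -0.1222, 0.1186]
orientation: [0.699, -0.102, 0.7, 0.102]
wrist_force: [-4.0, -0.8, 8.8]
finger_gap: 0.174
```

Run:
```python
from h import *
where()
```

```text
TCP jig x 1.68 y 1.65 mm z 118.65 F jig [-4.   0.3  8.8] tq [ 0.33  1.02 -0.01]
```

{"api": "send_rows", "payload": {
  "targets": [
    [[-0.2, 0.5, -0.1], [0, 0, 0], 5],
    [[-0.2, 1, -0.1], [0, 0, 0], 5],
    [[-0.2, 2, -0.1], [0, 0, 0], 5],
    [[-0.2, 3, -0.1], [0, 0, 0], 5],
    [[-0.2, 4, -0.1], [0, 0, 0], 5],
    [[-0.2, 4, -0.1], [0, 0, 0], 5]
  ]
}}

```text
time_s: 11.67
position: [0.4969, -0.1189, 0.119]
orientation: [0.7, -0.102, 0.7, 0.102]
wrist_force: [-1.4, -4.5, 2.5]
finger_gap: 0.177
```

Run:
```python
from h import *
where();plan(jp(1.5,16,.119),ori(JY))
```

```text
TCP jig x 1.62 y 5.10 mm z 119.02 F jig [-2.6 -3.9  2.5] tq [-0.85  0.19 -0.13]
t 11.67 pos [ 0.4969 -0.1189  0.119 ] F [-1.41 -4.47  2.54] shift [ 0.  10.9 -0.1] turn [0.04 0.   0.05] rows>= 0.3
```

{"api": "send_rows", "payload": {
  "targets": [
    [[0, 1, 0], [0, 0, 0], 5],
    [[0, 2, 0], [0, 0, 0], 5],
    [[0, 3, 0], [0, 0, 0], 5],
    [[0, 4, 0], [0, 0, 0], 5],
    [[0, 4, 0], [0, 0, 0], 5]
  ]
}}

```text
time_s: 12.08
position: [0.4958, -0.1154, 0.1191]
orientation: [0.7, -0.102, 0.7, 0.101]
wrist_force: [-1.6, -4.8, 1.9]
finger_gap: 0.176
```

Run:
```python
from h import *
where()
```

```text
TCP jig x 1.62 y 8.84 mm z 119.07 F jig [-2.9 -4.1  1.9] tq [-0.78  0.27 -0.12]
```

{"api": "send_rows", "payload": {
  "targets": [
    [[0.1, 1, 0], [0, 0, 0], 5],
    [[0.1, 2, 0], [0, 0, 0], 5],
    [[0.1, 3, 0], [0, 0, 0], 5],
    [[0.1, 3, 0], [0, 0, 0], 5]
  ]
}}

```text
time_s: 12.42
position: [0.495, -0.1127, 0.119]
orientation: [0.7, -0.102, 0.699, 0.101]
wrist_force: [-1.7, -4.4, 1.3]
finger_gap: 0.18
```

Run:
```python
from h import *
where()
```

```text
TCP jig x 1.62 y 11.65 mm z 119.00 F jig [-2.9 -3.7  1.3] tq [-0.86  0.31 -0.16]
```

Now about 12 mm; I'm continuing in 1 mm steps, watching for the drop.

{"api": "send_rows", "payload": {
  "targets": [
    [[0.1, 0.5, 0], [0, 0, 0], 5],
    [[0.2, 1, 0], [0, 0, 0], 5],
    [[0.2, 1, 0], [0, 0, 0], 5]
  ]
}}

```text
time_s: 12.67
position: [0.4948, -0.1121, 0.1189]
orientation: [0.7, -0.103, 0.699, 0.101]
wrist_force: [-1.0, -5.5, 2.7]
finger_gap: 0.176
```

{"api": "send_rows", "payload": {
  "targets": [
    [[0.1, 0.5, 0], [0, 0, 0], 5],
    [[0.2, 1, 0], [0, 0, 0], 5],
    [[0.2, 1, 0], [0, 0, 0], 5]
  ]
}}

```text
time_s: 12.92
position: [0.4947, -0.1117, 0.1189]
orientation: [0.7, -0.103, 0.699, 0.1]
wrist_force: [-0.8, -7.2, 2.1]
finger_gap: 0.178
```

Run:
```python
from h import *
where()
```

```text
TCP jig x 1.57 y 12.73 mm z 118.85 F jig [-2.8 -6.7  2.1] tq [-1.23  0.3  -0.02]
```

Run:
```python
from h import *
plan(jp(1.5,16,.119),ori(JY))
for n in('scene','wrist'): grab(n,n+'5.png')
a=cv2.imread('pics/scene5.png')[210:310,250:380]
cv2.imwrite('pics/scene5z.png',cv2.resize(a,None,fx=6,fy=6,interpolation=cv2.INTER_CUBIC))
where()
```

```text
t 12.92 pos [ 0.4947 -0.1117  0.1189] F [-0.8  -7.24  2.12] shift [-0.2  3.3 -0.1] turn [-0.04  0.06  0.19] rows>= 0.1
TCP jig x 1.60 y 12.76 mm z 118.85 F jig [-2.5 -5.6  2.7] tq [-1.24  0.32  0.01]
```

View pics/scene5z.png

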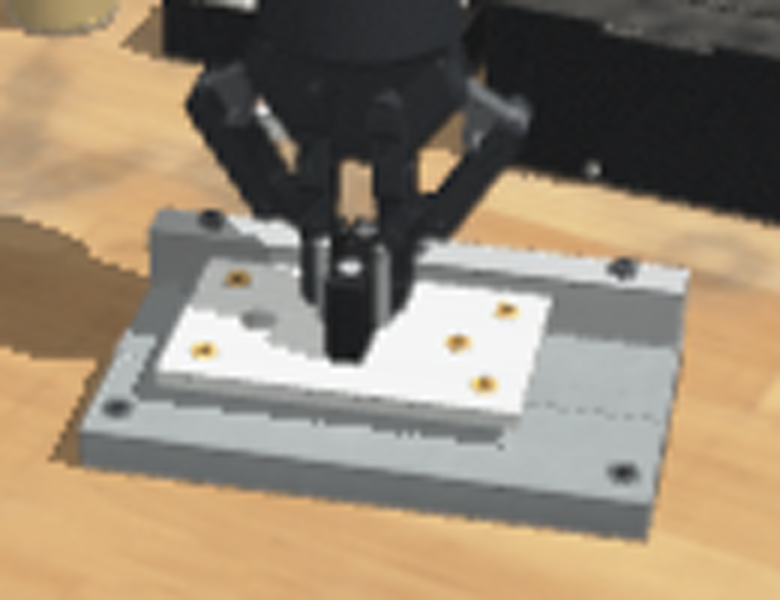

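View pics/wrist5.png

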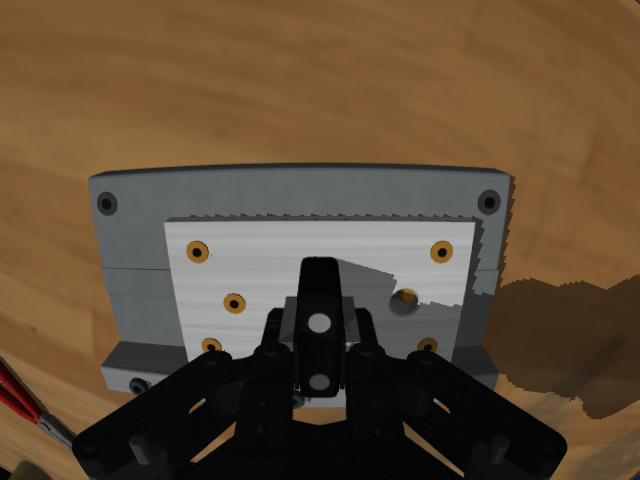

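Run:
```python
from h import *
a=cv2.imread('pics/wrist5.png')[270:330,370:440]
a=cv2.convertScaleAbs(a,alpha=1.6)
cv2.imwrite('pics/w5z.png',cv2.resize(a,None,fx=8,fy=8,interpolation=cv2.INTER_CUBIC))
o,im=load('wrist5.png'); zt=o['position'][2]-.081
W=o['position']
for n,u,v,z in [('hole top',404,301,zt),('pin',410,296,.0305)]: 
    p=onz(im,u,v,z,o)-J0; print(n,p@EX*1e3,p@EY*1e3)
```

```text
hole top -0.7338817634177311 52.45026159500657
pin 0.5978334497420341 57.14707227640771
```

View pics/w5z.png

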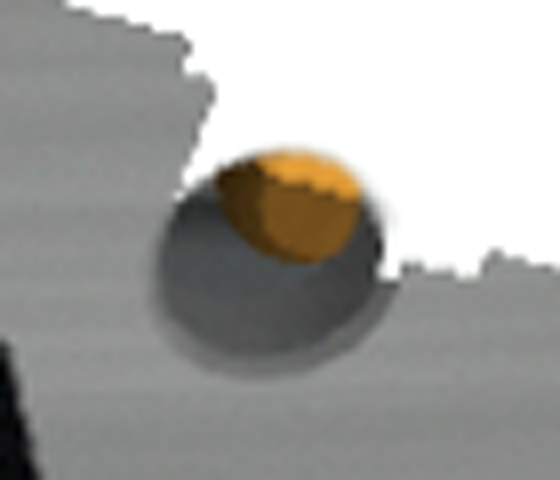

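{"api": "send_rows", "payload": {
  "targets": [
    [[-0.4, 0.5, 0], [0, 0, 0], 5],
    [[-0.4, 1, 0], [0, 0, 0.1], 5],
    [[-0.4, 1.5, 0], [0, 0, 0.2], 5],
    [[-0.4, 2, 0], [0, 0, 0.2], 5],
    [[-0.4, 2, 0], [0, 0, 0.2], 5]
  ]
}}

```text
time_s: 13.43
position: [0.494, -0.1093, 0.1191]
orientation: [0.7, -0.101, 0.7, 0.102]
wrist_force: [-1.2, 0.6, -2.7]
finger_gap: 0.177
```

Run:
```python
from h import *
where();plan(jp(1.6,16,.119),ori(JY))
```

```text
TCP jig x 1.57 y 15.17 mm z 119.09 F jig [-1.   0.9 -2.7] tq [ 0.08  0.19 -0.04]
t 13.43 pos [ 0.494  -0.1093  0.1191] F [-1.21  0.59 -2.68] shift [0.1 0.8 0. ] turn [-0.01  0.04 -0.04] rows>= 0.0
```

Sliding freely now; I'll lower a little to feel for the pin.

{"api": "send_rows", "payload": {
  "targets": [
    [[0.3, 0.5, 0], [0, 0, 0], 5],
    [[0.6, 0.5, 0], [0, 0, 0], 5],
    [[0.6, 0.5, 0], [0, 0, 0], 5]
  ]
}}

```text
time_s: 13.68
position: [0.4938, -0.1087, 0.1184]
orientation: [0.7, -0.101, 0.7, 0.102]
wrist_force: [-0.8, 0.5, -4.1]
finger_gap: 0.179
```

Run:
```python
from h import *
where()
```

```text
TCP jig x 1.54 y 15.82 mm z 118.36 F jig [-0.6  0.7 -4.1] tq [ 0.05  0.16 -0.01]
```

{"api": "send_rows", "payload": {
  "targets": [
    [[0.3, 0, 0], [0, 0, 0], 5],
    [[0.6, 0, 0], [0, 0, 0], 5],
    [[0.9, 0, 0], [0, 0, 0], 5],
    [[0.9, 0, 0], [0, 0, 0], 5]
  ]
}}

```text
time_s: 14.02
position: [0.4938, -0.1087, 0.1174]
orientation: [0.7, -0.101, 0.7, 0.102]
wrist_force: [0.0, -0.2, -3.9]
finger_gap: 0.181
```

{"api": "send_rows", "payload": {
  "targets": [
    [[0.3, 0, 0], [0, 0, 0], 5],
    [[0.6, 0, 0], [0, 0, 0], 5],
    [[0.6, 0, 0], [0, 0, 0], 5]
  ]
}}

```text
time_s: 14.27
position: [0.4938, -0.1087, 0.1167]
orientation: [0.7, -0.101, 0.7, 0.102]
wrist_force: [-0.2, -0.4, -4.0]
finger_gap: 0.178
```

Run:
```python
from h import *
where()
```

```text
TCP jig x 1.55 y 15.82 mm z 116.74 F jig [-0.3 -0.3 -4. ] tq [-0.07  0.08 -0.02]
```

{"api": "send_rows", "payload": {
  "targets": [
    [[0.3, 0, 0], [0, 0, 0], 5],
    [[0.6, 0, 0], [0, 0, 0], 5],
    [[0.9, 0, 0], [0, 0, 0], 5],
    [[0.9, 0, 0], [0, 0, 0], 5]
  ]
}}

```text
time_s: 14.6
position: [0.4938, -0.1087, 0.1158]
orientation: [0.7, -0.101, 0.7, 0.102]
wrist_force: [-1.7, -0.5, -2.9]
finger_gap: 0.178
```

{"api": "send_rows", "payload": {
  "targets": [
    [[0.3, 0, 0], [0, 0, 0], 5],
    [[0.6, 0, 0], [0, 0, 0], 5],
    [[0.6, 0, 0], [0, 0, 0], 5]
  ]
}}

```text
time_s: 14.85
position: [0.4938, -0.1086, 0.1151]
orientation: [0.7, -0.101, 0.7, 0.102]
wrist_force: [-1.5, 0.3, -3.5]
finger_gap: 0.178
```

Run:
```python
from h import *
where()
```

```text
TCP jig x 1.57 y 15.86 mm z 115.14 F jig [-1.4  0.7 -3.5] tq [-0.02  0.14 -0.04]
```

{"api": "send_rows", "payload": {
  "targets": [
    [[0.5, 0, 0], [0, 0, 0], 5],
    [[1, 0, 0], [0, 0, 0], 5],
    [[1.5, 0, 0], [0, 0, 0], 5],
    [[2, 0, 0], [0, 0, 0], 5],
    [[2.5, 0, 0], [0, 0, 0], 5],
    [[2.5, 0, 0], [0, 0, 0], 5]
  ]
}}

```text
time_s: 15.35
position: [0.4938, -0.1086, 0.1125]
orientation: [0.7, -0.101, 0.7, 0.102]
wrist_force: [-1.0, 0.6, -4.0]
finger_gap: 0.179
```

Run:
```python
from h import *
where()
```

```text
TCP jig x 1.56 y 15.89 mm z 112.53 F jig [-0.7  0.8 -4. ] tq [ 0.04  0.1  -0.07]
```

{"api": "send_rows", "payload": {
  "targets": [
    [[0.5, 0, 0], [0, 0, 0], 5],
    [[1, 0, 0], [0, 0, 0], 5],
    [[1.5, 0, 0], [0, 0, 0], 5],
    [[2, 0, 0], [0, 0, 0], 5],
    [[2, 0, 0], [0, 0, 0], 5]
  ]
}}

```text
time_s: 15.77
position: [0.4938, -0.1086, 0.1104]
orientation: [0.7, -0.101, 0.7, 0.102]
wrist_force: [0.8, -0.7, -3.2]
finger_gap: 0.174
```

Run:
```python
from h import *
where();plan(jp(1.6,16,.119),ori(JY))
```

```text
TCP jig x 1.55 y 15.90 mm z 110.44 F jig [ 0.6 -0.9 -3.2] tq [-0.03  0.12 -0.03]
t 15.77 pos [ 0.4938 -0.1086  0.1104] F [ 0.82 -0.74 -3.15] shift [-8.6  0.1  0.1] turn [ 0.01  0.02 -0.06] rows>= 0.2
```

{"api": "send_rows", "payload": {
  "targets": [
    [[0.3, 0, 0], [0, 0, 0], 5],
    [[0.6, 0, 0], [0, 0, 0], 5],
    [[0.9, 0, 0], [0, 0, 0], 5],
    [[0.9, 0, 0], [0, 0, 0], 5]
  ]
}}

```text
time_s: 16.1
position: [0.4937, -0.1086, 0.1095]
orientation: [0.7, -0.101, 0.7, 0.102]
wrist_force: [0.0, 0.7, -3.5]
finger_gap: 0.177
```

{"api": "send_rows", "payload": {
  "targets": [
    [[0.2, 0, 0], [0, 0, 0], 5],
    [[0.4, 0, 0], [0, 0, 0], 5],
    [[0.4, 0, 0], [0, 0, 0], 5]
  ]
}}

```text
time_s: 16.35
position: [0.4937, -0.1086, 0.1092]
orientation: [0.7, -0.101, 0.7, 0.102]
wrist_force: [-3.9, 0.9, 2.7]
finger_gap: 0.177
```

Run:
```python
from h import *
where()
```

```text
TCP jig x 1.53 y 15.91 mm z 109.22 F jig [-3.5  2.   2.7] tq [ 0.07  0.62 -0.04]
```

Base contact came at TCP 109.3 mm, 10 mm below the pin contact, as it should. Releasing.

{"api": "send_rows", "payload": {
  "targets": [
    [[0, 0, 0], [0, 0, 0], 18],
    [[0, 0, 0], [0, 0, 0], 22],
    [[0, 0, 0], [0, 0, 0], 30],
    [[0, 0, 0], [0, 0, 0], 40],
    [[0, 0, 0], [0, 0, 0], 50],
    [[0, 0, 0], [0, 0, 0], 50],
    [[0, 0, 0], [0, 0, 0], 50],
    [[0, 0, 0], [0, 0, 0], 50]
  ]
}}

```text
time_s: 17.02
position: [0.4938, -0.1086, 0.1092]
orientation: [0.7, -0.101, 0.7, 0.102]
wrist_force: [0.7, -0.4, 0.7]
finger_gap: 0.588
```

Run:
```python
from h import *
where()
```

```text
TCP jig x 1.55 y 15.90 mm z 109.23 F jig [ 0.6 -0.6  0.7] tq [-0.07  0.03 -0.07]
```

{"api": "send_rows", "payload": {
  "targets": [
    [[-5, 0, 0], [0, 0, 0], 50],
    [[-20, 0, 0], [0, 0, 0], 50],
    [[-45, 0, 0], [0, 0, 0], 50],
    [[-75, 0, 0], [0, 0, 0], 50],
    [[-105, 0, 0], [0, 0, 0], 50],
    [[-130, 0, 0], [0, 0, 0], 50],
    [[-140, 0, 0], [0, 0, 0], 50],
    [[-140, 0, 0], [0, 0, 0], 50]
  ]
}}

```text
time_s: 17.68
position: [0.4945, -0.1089, 0.2517]
orientation: [0.701, -0.102, 0.698, 0.102]
wrist_force: [0.8, 0.9, 0.4]
finger_gap: 0.585
```

Run:
```python
from h import *
where()
for n in('scene','side','wrist'): grab(n,n+'6.png')
a=cv2.imread('pics/scene6.png')[210:310,250:380]
cv2.imwrite('pics/scene6z.png',cv2.resize(a,None,fx=6,fy=6,interpolation=cv2.INTER_CUBIC))
```

```text
TCP jig x 2.19 y 15.39 mm z 251.73 F jig [1.1 0.7 0.4] tq [ 0.04 -0.05  0.02]
```

View pics/scene6z.png

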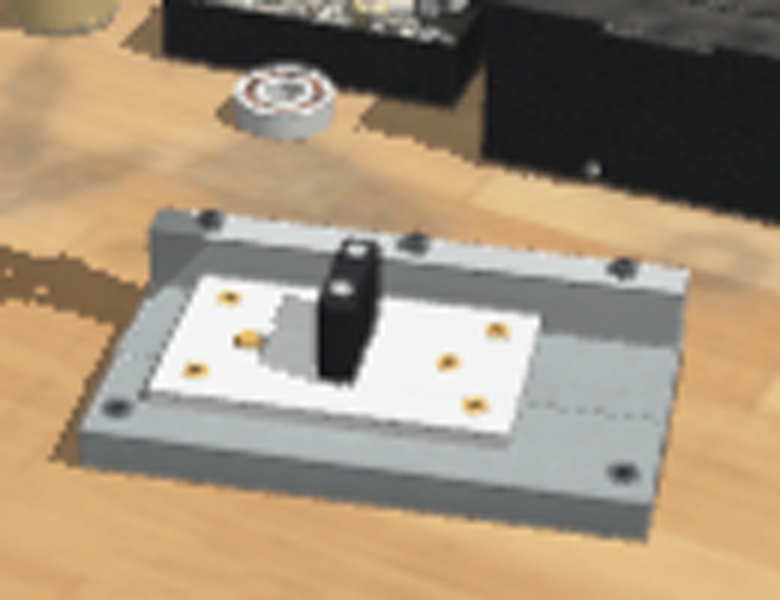

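View pics/wrist6.png

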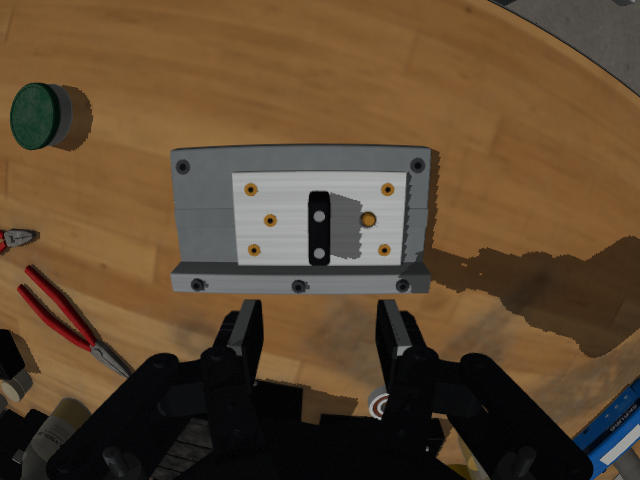

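The pin shows through the hole at (368,219) and the plate lies flat along the fence. I'll run a numeric check before handing in.

Run:
```python
from h import *
o,im=load('wrist6.png')
d={n:onz(im,u,v,.028,o) for n,u,v in [('b1',250.5,189.5),('b4',387.5,189),('b2',254,250),('b5',384.5,250)]}
c=np.mean(list(d.values()),0)-J0; v=d['b4']-d['b1'];w=d['b5']-d['b2']
print('centre jig',c@EX*1e3,c@EY*1e3,'len',np.linalg.norm(v),np.linalg.norm(w),'yaw',[np.degrees(np.arctan2(-q[0],q[1])) for q in(v,w)])
print(get_obs()['time_s'],get_obs()['qvel'].round(3))
```

```text
centre jig 0.6077676688060334 16.555263429968957 len 0.11023513351183013 0.11037144952104833 yaw [np.float64(16.73659308108019), np.float64(16.50055169614936)]
17.8333 [ 0.003  0.013 -0.001  0.004  0.001 -0.001 -0.001]
```

```bash
python3 -c "
from h import *
print(hand_in())"
```

```text
the job is handed in; nothing more can be done
None
```

I put the drill template on the jig with the pin in its hole, let go of it and handed the job in at about 17.8 s. `hand_in()` gives no verdict.

**What I did:**
- I lifted the template by its handle and brought its long edge up to the fence until I felt about 3 N.
- I lowered it onto the pin and slid it along the fence to about 16 mm in the jig's +y. It caught on the pin tip just short of the hole, so I eased it up 0.4 mm for the last few millimetres.
- I then lowered it to the base, opened the fingers and backed off.

**Last checks:**
- **Heights:** the tool met the base at 109.3 mm and the pin tip at about 119 mm. The 10 mm between them matches the pin's length, so the plate is flat.
- **Position:** measured from the wrist camera, the template's centre is at x = +0.6 mm and y = +16.6 mm in the jig frame. Its yaw is 16.5–16.7° against about 16.55° for the jig.
- **Forces:** the highest reading was about 12 N on the pin. I only read forces at the end of each move, so brief peaks in between were not seen.
- **Pin in the hole:** the final pictures show the pin through the hole. The bearing and grease tin look to be where they were, but I did not measure them or check the oil bottle in the last pictures.

**What disagreed:**
- **Slot middle:** the visible slot's middle measured at y ≈ 15 mm, with the pin at about 56 mm, so the pin was not within 20 mm of it. It does fit the allowed range for the hole (15–65 mm), so I went by the pin itself.
- **Fence contact:** it came about 1.5 mm later than the cameras had suggested, so I went by touch.

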